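# Close the shield and hold the heatsink ready over it

## Task

The shield lid is lying loose on its frame on the red router board: first press it down until it snaps fully home and sits level. Then pick the finned aluminium heatsink up off the pink foam, carry it over the tall parts and bottles without letting it touch the board or the lid, and hold it level about 1 cm above the shield lid, centred on it and turned so that its four screws stand over the four brass posts, so that I can check them before it goes down. Finish still holding it there in the gripper, clear of the lid and the board, with the lid still home and everything else left where it was.

Things in the scene. Friction and masses are not known exactly. Their poses are not given: they have to be found in the camera images.
- board: Red router board, 160 (x) x 128 mm, top 30 mm above the bench, in a fixed holder 164 x 166 mm, jaw tops 33 mm up; origin on the bench under its middle. Tall parts: dark blue capacitors at x = 45 to 72 mm, tops up to 58 mm above the bench; black coil there; jacks and others at x below -33 mm, up to 14 mm high. For |x| under 30 mm nothing beside the frame tops 3 mm over the board.
- shield_frame (a point): Centre of the upper rim of the shield frame, a square sheet-metal wall 42.6 mm outside, 9 mm high, in the middle of the board; 39 mm above the bench, board's axes. Its four spring fingers hold the loose lid up: about 10 N down on the middle of the lid takes it past them (20 N is harmless), then they keep it. Four brass posts, 6 mm thick, tops 2 mm above this point, at x +-33, y +-17 mm.
- lid_top (a point): Middle of the top face of the shield lid: a loose square tin lid with dark vent dots, 48 x 48 mm, 8.5 mm deep (skirt 7 mm under a 1.5 mm plate), 20 g, lying on the frame; z up. At the start about 5.4 mm above shield_frame; fully home, plate on the rim, 1.5 mm above it.
- heatsink_mid (a point): Centre of the loose silver heatsink, 78 (x) x 46 (y) x 40 mm high, 0.10 to 0.20 kg, 20 mm above its underside. Fin block 54 (x) x 46 (y) mm, fins along x; grip it across y on the outer fins. The base plate sticks out 12 mm at both ends, screws at x +-33, y +-17 mm. Either way round will do. It stands on a fixed pink foam block, 150 x 110 x 20 mm high.
- heatsink_pad (a point): Middle of the underside of the soft blue pad (40 x 40 x 1.5 mm) under the heatsink, its lowest part; 20 mm below heatsink_mid, same axes.
- small_heatsink: Bystander: small black pin heatsink, 25 x 25 x 12 mm, on the same foam about 75 mm from the large one's centre; origin in the middle of its underside.
- bottle_mid (a point): Bystander: upright pale spirit bottle with a nozzle, 42 mm across, 122 mm high, on the bench between the board and the foam; its centre, 60 mm up.
- flux_jar: Bystander: amber jar with black cap, 38 mm across, 42 mm high, between the board and the foam; origin in the middle of its underside.
- solder_reel: Bystander: blue reel of solder wire standing on its flange, 48 mm across, 32 mm high; origin in the middle of its underside.
- pliers: Bystander: pliers with orange handles lying flat, 135 mm long, 11 mm thick; origin at the pivot on the bench.
- screwdriver: Bystander: screwdriver with red handle lying on the bench at the far side, 160 mm long; origin under its middle.
- screw_dish: Bystander: shallow steel dish, 72 mm across, 22 mm high; origin in the middle of its underside.
There are look-alikes about, which are no part of the job. Leave any blue or green look-alike of the part that bears lid_top alone. Leave any purple look-alike of the board alone.

How it is judged (in metres and radians):
On the way, in this order (a step that is already met when the one before it is completed fails the run):
1. the shield lid is pressed fully home and level on its frame (z of lid_top in the frame of shield_frame below 0.0025 m and angle between the z axis of lid_top and the z axis of shield_frame, either way round below 0.04 rad), for 0.2 s.
2. the heatsink is carried off in the gripper (distance of heatsink_mid from where it was at the start of the episode above 0.05 m and contact force between the fingers and heatsink above 1 N), for 0.2 s.
At the end, for the whole second after the job is handed in: Lid home: top under 2.5 mm above the rim, level within 0.04 rad. Heatsink still, in the fingers, pad 4 to 16 mm above the lid, within 6 mm of the frame's centre and 0.08 rad of its x axis (either way), level within 0.06 rad; neither it nor the robot touches board or lid (all of step 1 and z of lid_top in the frame of shield_frame above 0 m and horizontal distance between lid_top and shield_frame below 0.004 m and z of heatsink_pad in the frame of lid_top between 0.004 and 0.016 m and horizontal distance between heatsink_pad and shield_frame below 0.006 m and angle between the x axis of heatsink_pad and the x axis of shield_frame, either way round below 0.08 rad and angle between heatsink_pad's own z axis and vertical below 0.06 rad and linear speed of heatsink below 0.01 m/s and contact force between the fingers and heatsink above 1 N and contact force between each of heatsink, the arm, the fingers and board below 0.1 N and contact force between each of heatsink, the arm, the fingers and lid below 0.1 N); the arm keeps its last pose, push and grip.
It fails at once if the heatsink touches the board or the lid (contact force between heatsink and board above 0.5 N or contact force between heatsink and lid above 0.5 N).
It fails at once if a bystander is moved more than 20 mm (distance of any of small_heatsink, bottle_mid, flux_jar, solder_reel, pliers, screwdriver, screw_dish from where it was at the start of the episode above 0.02 m).
It also fails if it takes over 51 s, if anything falls off the work surface, if the arm or the gripper's body presses on something with over 40 N, if the wrist force passes 120 N, or if a joint passes its speed limit or range.

## Robot

A 6-joint arm with a two-finger parallel gripper is mounted at the origin on the work surface. World frame = base frame: x ahead of the robot, y to its left, z up, the work surface at z = 0. Lengths are in m, angles in degrees, forces in N, time in s.
With the tool pointing down it reaches from about 0.4 to 0.825 m from the base axis. Payload 7 kg.
Tool frame: the origin (TCP) lies midway between the tips of the shut fingers; the grasp point (between the pads) lies 19 mm behind it; z points along the fingers, y is the line along which they close (so a half turn about z gives the same grasp; the last joint's range is limited). The gripper opens to 88 mm and grips with 3 to 60 N. Pads are 19 mm wide; open, the fingers measure 130 mm over their backs; the gripper's body (78 mm by 193 mm) begins 47 mm behind the grasp point.
Start: joints at [-53.566, 20.546, 0.682, 0, -70.136, -16.507], TCP at [0.23, -0.635, 0.227] pointing down, gripper open.
Joint ranges: [-176.03, 176.03], [-82.01, 121.73], [-58.28, 71.71], [-173.87, 95.51], [-174.79, -0.11], [-173.66, 173.66]. Speed limits (degrees/s): [136.94, 136.94, 172.46, 180, 180, 180].

## Interface

Orientations are given as [roll, pitch, yaw] about the fixed x, y, z axes, in that order (R = Rz(yaw) Ry(pitch) Rx(roll)).
In Python, from plant import ctrl, viewer, close_job gives the robot as it stands. The module is installed in compiled form; this text tells all that it offers.
- The arm moves only by the tool step_arm, never from a script. Its argument "moves" is a list that holds one entry, the list of rows, each a list of 5 numbers: the shift along the world's x, y, z in cm, then the turn about the world's z in rad, then the finger opening in cm, from 0 to 8.76. In form: [[[tx, ty, tz, twist, grip], ...]]. A call has 1 to 10 rows; each row shifts and turns the commanded pose from where the row before left it; what a row does not reach is not made up. A row lasts 1/10 s, in which the tool goes at most 50 mm and 8.59 degrees, less where a joint would pass 70% of its speed; a pose out of reach is approached as far as the arm can. A call with a gripper value outside its range is refused whole. The fingers move at their own pace and stop on an object; the grip force is fixed at half the most. Time passes only in rows, so rows that do not move let the fingers close. It gives the time, the measured TCP pose, the force, the opening and the grip force at its end, in the units of the state.
- ctrl.get_obs(): the state, without advancing time (a new reading comes with each control period).
- viewer.snapshot(name): name is "scene" or "top" or "wrist"; returns (picture, depth): 480x640x3 uint8, blue, green, red; 480x640 float32, m along the optical axis (not along the pixel's ray), 0 where there is no reading.
- viewer.camera_info(name): a dict with "camera_matrix" (3x3 intrinsics, pixels), "eye" and "orientation" of the camera in the world. Camera axes: x right, y down, z forward; pixel columns grow to the right and rows downward; lengths in m; the calibration is good to about 2 mm. A picture is of the moment at which its call begins: read the wrist's pose just before it. camera_info takes no time and is no camera call; for the wrist camera it gives the pose at the moment of the call.
- close_job(): hands the job in; it is judged then, once.
The state is a dict: "clock": time; "joint_pos": joint angles; "qvel": joint speeds; "tau": joint torques, N m; "tool_pos": TCP position; "orientation": TCP orientation; "force": force on the tool from outside, world axes, zero at the start; "moment": the same for the moment, N m; "opening": finger opening in m; "gripper_force": force on a finger pad.
Only numpy, scipy, OpenCV 4.12 (cv2) and the standard library are available. Lean on these libraries where they do the work, as an engineer would, in place of code of your own. Each camera call takes 0.05 s, during which the arm holds its last target. There are 200 camera calls.

## Working session

There is one attempt and no reset: what is moved stays moved. The work goes in short steps, Python scripts to look and compute and a tool call to move; the robot and the scene stay as the last step left them, time stands still between calls to the robot, and variables do not carry over. Pictures are saved under pics/ and viewed, at most 10 in all, crops included, and the job is handed in when it is done.

Besides the shell and the picture viewer there is one more tool, called after "Call:" by a JSON object that holds its "name" and its "arguments". step_arm: Moves the arm, as the interface text tells. Its arguments: {"type":"object","properties":{"moves":{"type":"array","items":{"type":"array","items":{"type":"array","items":{"type":"number"}}}}},"required":["moves"]}

```bash
mkdir -p pics
cat > h.py <<'E'
import numpy as np,cv2
from plant import ctrl,viewer,close_job
from scipy.spatial.transform import Rotation as R
def snap(n,f=None):
    i=viewer.camera_info(n);im,d=viewer.snapshot(n)
    if f: cv2.imwrite('pics/'+f,im)
    np.savez('last_'+n,im=im,d=d,K=i['camera_matrix'],e=i['eye'],o=np.array(i['orientation']))
    return im,d,i
def rot(o):
    o=np.array(o,float)
    return o if o.shape==(3,3) else R.from_euler('xyz',o,degrees=True).as_matrix()
def cloud(d,K,e,o):
    v,u=np.mgrid[:480,:640]
    p=np.stack([(u-K[0,2])/K[0,0]*d,(v-K[1,2])/K[1,1]*d,d],-1)
    return p@rot(o).T+np.array(e)
E
python3 - <<'E'
from h import *
print(ctrl.get_obs())
for n in('top','scene'):
    im,d,i=snap(n,n+'0.png');print(i)
E
```

```text
{'clock': 0.0, 'joint_pos': array([-5.35678900e+01,  2.05914194e+01,  6.33887660e-01, -2.14631201e-02,
       -7.01361952e+01, -1.65057889e+01]), 'qvel': array([ 0.08421106, -0.00043509,  0.02565055,  0.10591434, -0.02012785,
        0.00609152]), 'tau': array([ 6.70111112e-04, -5.82719100e+01,  2.93068779e+01,  6.99743852e+00,
        6.96397852e-03, -1.84136634e-04]), 'tool_pos': array([ 0.22984775, -0.63413446,  0.22561951]), 'orientation': array([ 1.79904402e+02, -7.28651312e-03, -1.60080982e+02]), 'force': array([0.27846891, 0.84168207, 0.07788671]), 'moment': array([-0.06180385, -0.02171257, -0.03910502]), 'gripper_force': 0.0, 'opening': 0.08772730105873089}
{'camera_matrix': array([[469.65011493,   0.        , 309.27396094],
       [  0.        , 469.65011493, 241.12414989],
       [  0.        ,   0.        ,   1.        ]]), 'eye': array([ 0.40337708, -0.00284028,  1.14607196]), 'orientation': array([-175.83168082,    0.76171795,  -91.45202676])}
{'camera_matrix': array([[443.87381847,   0.        , 313.02592465],
       [  0.        , 443.87381847, 237.69856209],
       [  0.        ,   0.        ,   1.        ]]), 'eye': array([0.89728663, 0.29538834, 0.8529342 ]), 'orientation': array([-145.79696477,   -0.93648291,  126.15252976])}
```

View pics/top0.png

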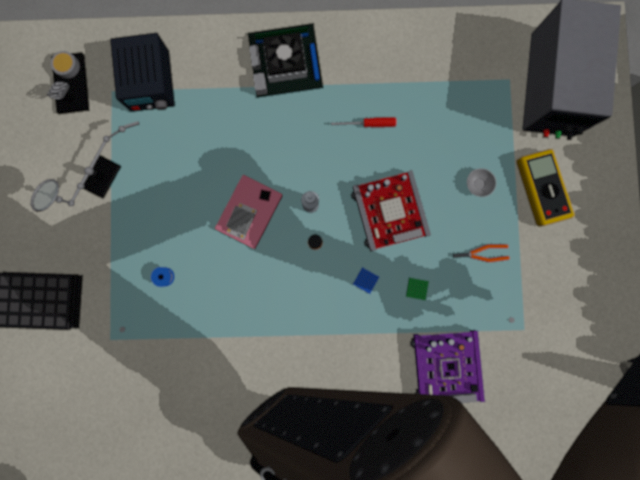

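View pics/scene0.png

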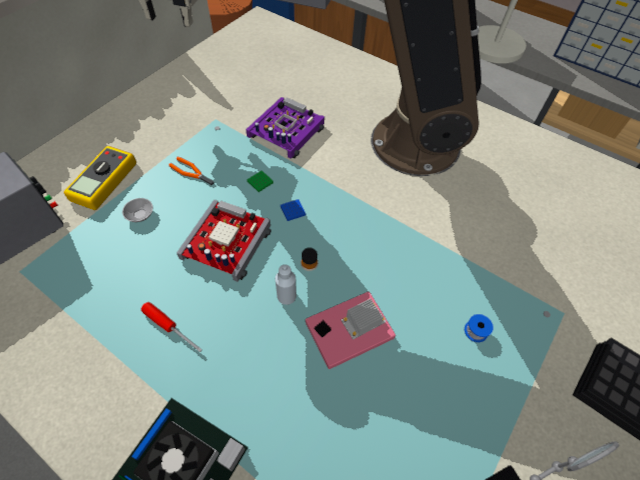

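The top view shows the white lid near (393,209), the silver heatsink near (241,221) on the pink foam, the bottle at (310,201) and the jar at (315,241). The scene view agrees with this. Next I measure.

```bash
cat >> h.py <<'E'
def rect(pts):
    c,s,a=cv2.minAreaRect(pts[:,:2].astype(np.float32)*1000)
    return np.round(c,1),np.round(s,1),round(a,1)
def ray(uv,z,K,e,o):
    r=rot(o)@np.array([(uv[0]-K[0,2])/K[0,0],(uv[1]-K[1,2])/K[1,1],1]);e=np.array(e)
    return e+r*(z-e[2])/r[2]
E
python3 - <<'E'
from h import *
def blobs(m,P,name,mn=40):
    n,l,st,c=cv2.connectedComponentsWithStats(m.astype(np.uint8))
    for k in range(1,n):
        if st[k,4]>mn:
            q=P[l==k];q=q[np.isfinite(q[:,2])];print(name,np.round(c[k]),st[k,4],rect(q),np.round(np.percentile(q[:,2],[5,50,95]),4))
for n,hb,lb in(('top',(205,195,285,250),(345,165,435,255)),('scene',(335,290,395,345),(175,195,275,280))):
    z=np.load(f'last_{n}.npz');im=z['im'];d=z['d'];P=cloud(d,z['K'],z['e'],z['o'])
    hsv=cv2.cvtColor(im,cv2.COLOR_BGR2HSV);H,S,V=cv2.split(hsv)
    def win(b):
        w=np.zeros((480,640),bool);w[b[1]:b[3],b[0]:b[2]]=1;return w
    print(n)
    blobs(win(lb)&(S<90)&(V>170),P,'lid')
    blobs(win(lb)&((H<8)|(H>172))&(S>140)&(V>70),P,'board')
    blobs(win(hb)&(P[...,2]>.045)&(P[...,2]<.075),P,'hs')
    blobs(win(hb)&(S<60),P,'hsgrey')
    blobs((abs(P[...,0]-.45)<.3)&(abs(P[...,1])<.4)&(P[...,2]>.03)&(P[...,2]<.2),P,'tall')
E
```

```text
top
board [390. 208.] 1912 (array([ 531.1, -113.1]), array([157.3, 298.6]), 21.4) [0.0258 0.0293 0.0332]
hs [240. 220.] 452 (array([537.7, 171.5]), array([47.7, 53.8]), 64.8) [0.0462 0.0557 0.0613]
hsgrey [230. 235.] 745 (array([524.6, 115.9]), array([291.6, 173.5]), 75.2) [-0.0036  0.0002  0.0156]
hsgrey [241. 221.] 632 (array([493.9,  85.6]), array([240.5,  79. ]), 62.5) [0.0242 0.0514 0.061 ]
tall [392. 213.] 2274 (array([ 553.7, -188.5]), array([163.4, 148.2]), 13.5) [0.0303 0.0333 0.0469]
tall [310. 201.] 292 (array([577. ,   5.9]), array([38. , 41.2]), 89.2) [0.0464 0.0831 0.1155]
tall [240. 220.] 536 (array([537.8, 171.5]), array([47.7, 72.1]), 65.0) [0.0352 0.0544 0.0612]
tall [315. 241.] 175 (array([484.3,  -3.7]), array([33.3, 33.5]), 87.2) [0.0375 0.0408 0.0441]
tall [160. 277.] 254 (array([409.8, 365.3]), array([46.3, 46.2]), 70.2) [0.0303 0.0319 0.0349]
tall [448. 357.] 1737 (array([ 204.7, -307.2]), array([114.3, 148.9]), 2.7) [0.0302 0.0323 0.0513]
tall [276. 394.] 77 (array([168.8,  80. ]), array([ 4.1, 64.6]), 29.9) [0.1633 0.1859 0.1987]
scene
lid [197. 221.] 1936 (
[... 925 characters left out ...]
.7) [0.0303 0.0341 0.0451]
tall [253. 216.] 47 (array([ 476.4, -165.8]), array([23.6, 17.7]), 78.2) [0.0303 0.0353 0.0408]
tall [222. 241.] 849 (array([ 563.1, -177.5]), array([114.6, 102.4]), 14.2) [0.0305 0.042  0.0552]
tall [251. 246.] 311 (array([ 536.7, -122.5]), array([162.7,  19.3]), 13.8) [0.0302 0.0318 0.0343]
tall [309. 255.] 209 (array([481.8,  -1.1]), array([36.1, 32.6]), 37.4) [0.032  0.0403 0.0424]
tall [286. 282.] 563 (array([577.8,  10.3]), array([35.2, 41. ]), 43.5) [0.0372 0.0803 0.1132]
tall [364. 316.] 820 (array([535.8, 173.5]), array([47.5, 73.3]), 65.1) [0.0337 0.0546 0.0602]
tall [481. 325.] 342 (array([407.4, 367.5]), array([47.3, 47.9]), 33.4) [0.0302 0.0316 0.0336]
```

Call:
{"name": "step_arm", "arguments": {"moves": [[[3, 4, 0, -0.03, 0], [3, 4, 0, -0.03, 0], [3, 4, 0, -0.03, 0], [3, 4, 0, -0.02, 0], [3, 4, 0, 0, 0], [3, 4, 0, 0, 0], [3, 4, 0, 0, 0], [3, 4, 0, 0, 0], [3, 4, 0, 0, 0], [2, 3, 0, 0, 0]]]}}

```text
clock: 1.1
tool_pos: [0.5214, -0.2421, 0.2263]
orientation: [180.0, -0.0, -166.3]
force: [0.4, -1.0, -1.2]
opening: 0.0129
gripper_force: 0.0
```

Run:
```python
from h import *
o=ctrl.get_obs();print(o['tool_pos'],o['orientation'],o['force'],o['opening'])
im,d,i=snap('wrist','w1.png');print(i)
```

```text
[ 0.52136803 -0.24206961  0.22632837] [ 1.79987898e+02 -4.95835999e-03 -1.66298769e+02] [ 0.42368211 -1.00144736 -1.17605029] 0.012854268930958864
{'camera_matrix': array([[403.42959372,   0.        , 318.74743725],
       [  0.        , 403.42959372, 233.20812719],
       [  0.        ,   0.        ,   1.        ]]), 'eye': array([ 0.44965327, -0.26006084,  0.38506847]), 'orientation': array([1.64092681e+02, 1.65891742e-02, 1.03638281e+02])}
```

View pics/w1.png

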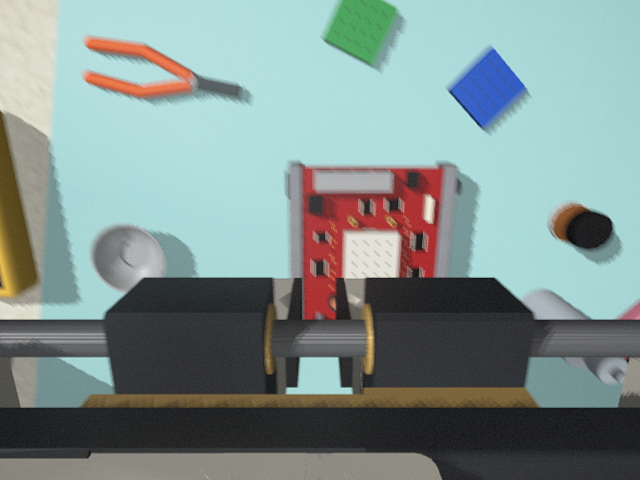

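The wrist view shows the lid at about columns 343–401, with its top edge on row 231 and its lower edge hidden by the gripper. I'll shift to see all of it.

Call:
{"name": "step_arm", "arguments": {"moves": [[[-3, 4, 0, 0, 0], [-1.5, 2, 0, 0, 0], [0, 0, 0, 0, 0]]]}}

```text
clock: 1.45
tool_pos: [0.4732, -0.1826, 0.2266]
orientation: [180.0, -0.0, -166.3]
force: [0.3, -0.3, 0.5]
opening: 0.0002
gripper_force: 0.0
```

Run:
```python
from h import *
o=ctrl.get_obs();print(o['tool_pos'],o['orientation'],o['opening'])
im,d,i=snap('wrist','w2.png');K,e,r=i['camera_matrix'],i['eye'],i['orientation']
h,s,v=cv2.split(cv2.cvtColor(im,cv2.COLOR_BGR2HSV))
m=((s<60)&(v>180)).astype(np.uint8);m=cv2.morphologyEx(m,cv2.MORPH_CLOSE,np.ones((7,7)))
n,l,st,c=cv2.connectedComponentsWithStats(m)
P=cloud(d,K,e,r)
for k in range(1,n):
    if st[k,4]>800 and 150<c[k][1]<330 and 150<c[k][0]<500:
        (cx,cy),sz,a=cv2.minAreaRect(np.argwhere(l==k)[:,::-1].astype(np.float32))
        b=cv2.boxPoints(((cx,cy),sz,a));w=np.array([ray(q,.0444,K,e,r) for q in b])
        print(c[k],sz,a,w.mean(0),np.round(w,4).tolist(),np.median(P[l==k][:,2]))
hm=((h<8)|(h>172))&(s>140)&(v>70)&(P[...,2]<.036)&(P[...,2]>.022)
q=P[hm];q=q[(abs(q[:,0]-.555)<.12)&(abs(q[:,1]+.188)<.12)];print(rect(q))
cv2.imwrite('pics/w2c.png',cv2.resize(im[130:330,220:420],None,fx=2.5,fy=2.5))
```

```text
[ 0.47322256 -0.18263156  0.22661415] [ 1.79955326e+02 -3.33261897e-03 -1.66261083e+02] 0.00022391066403787847
(array([ 533.5, -194.3]), array([116.3, 123.6]), 13.5)
```

View pics/w2c.png

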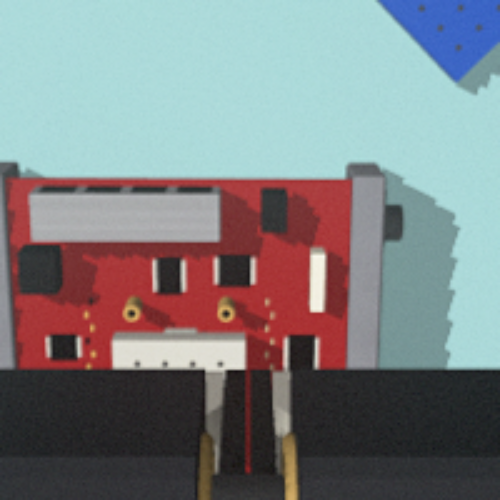

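The lid is now mostly hidden, because I shifted the wrong way. I'll go forward so the camera is above it.

Call:
{"name": "step_arm", "arguments": {"moves": [[[4.5, 0, 0, 0, 0], [4.5, 0, 0, 0, 0], [2, 0, 0, 0, 0], [0, 0, 0, 0, 0]]]}}

```text
clock: 1.9
tool_pos: [0.5874, -0.1852, 0.2247]
orientation: [180.0, -0.1, -166.4]
force: [-0.8, 0.7, -1.5]
opening: 0.0004
gripper_force: 0.0
```

```bash
cat > lid.py <<'E'
from h import *
import sys
Z=float(sys.argv[1])
o=ctrl.get_obs();print(o['tool_pos'],o['orientation'],o['opening'])
im,d,i=snap('wrist');K,e,r=i['camera_matrix'],i['eye'],i['orientation']
h,s,v=cv2.split(cv2.cvtColor(im,cv2.COLOR_BGR2HSV));P=cloud(d,K,e,r)
near=(abs(P[...,0]-.555)<.09)&(abs(P[...,1]+.188)<.09)
m=((s<70)&(v>150)&near&(P[...,2]>.034)).astype(np.uint8);m=cv2.morphologyEx(m,cv2.MORPH_CLOSE,np.ones((9,9)))
m=cv2.morphologyEx(m,cv2.MORPH_OPEN,np.ones((15,15)))
n,l,st,c=cv2.connectedComponentsWithStats(m)
for k in range(1,n):
    if st[k,4]>500:
        g=cv2.minAreaRect(np.argwhere(l==k)[:,::-1].astype(np.float32))
        w=np.array([ray(q,Z,K,e,r) for q in cv2.boxPoints(g)])
        q=P[l==k];A=np.c_[q[:,:2]-q[:,:2].mean(0),np.ones(len(q))];f=np.linalg.lstsq(A,q[:,2],rcond=None)[0]
        print('lid',np.round(c[k]),rect(w),'plane',np.round(f,4))
b=(((h<8)|(h>172))&(s>140)&(v>70)&near).astype(np.uint8)
print('board',rect(P[b>0]))
y=((h>15)&(h<32)&(s>90)&(v>90)&near&(P[...,2]>.03)).astype(np.uint8)
n,l,st,c=cv2.connectedComponentsWithStats(y)
for k in range(1,n):
    if st[k,4]>8: print('gold',np.round(c[k]),st[k,4],np.round(ray(c[k],.041,K,e,r),4))
cv2.imwrite('pics/'+sys.argv[2],im)
E
python3 lid.py .0444 w3.png
```

```text
[ 0.5874189  -0.18523329  0.22473204] [ 1.79991610e+02 -1.10937284e-01 -1.66390384e+02] 0.00042051498248789815
lid [302.  81.] (array([ 491.4, -222.8]), array([15.6, 65.2]), 13.5) plane [1.5934 0.431  0.0462]
lid [325. 168.] (array([ 554., -189.]), array([47.4, 48.6]), 13.6) plane [-0.335  -0.1268  0.0468]
lid [148. 467.] (array([ 898.7, -299.1]), array([ 32.5, 155.4]), 13.6) plane [-0.9481 -0.2303  0.336 ]
lid [331. 467.] (array([ 852.2, -106.7]), array([ 32.5, 221.7]), 13.6) plane [-0.9448 -0.2221  0.3371]
board (array([ 552.1, -189.2]), array([162.1, 123.6]), 13.4)
gold [304. 128.] 32 [ 0.5258 -0.2132  0.041 ]
gold [345. 128.] 34 [ 0.5179 -0.1804  0.041 ]
gold [305. 206.] 40 [ 0.589  -0.1979  0.041 ]
gold [344. 206.] 40 [ 0.5813 -0.1652  0.041 ]
gold [336. 340.] 394 [ 0.7093 -0.1396  0.041 ]
gold [301. 343.] 300 [ 0.7201 -0.1712  0.041 ]
gold [299. 398.] 6080 [ 0.7811 -0.1595  0.041 ]
```

View pics/w3.png

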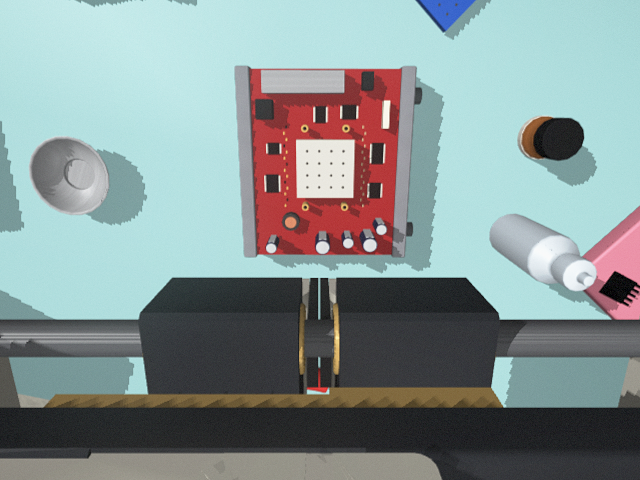

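The lid centre is near (325,168) px, the posts surround it, and frame centre is (0.5537,-0.189) at a yaw of 13.6°. Now I go over the lid and down.

Call:
{"name": "step_arm", "arguments": {"moves": [[[-3.3, -0.4, -1, 0, 0], [0, 0, -4.5, 0, 0], [0, 0, -4.5, 0, 0], [0, 0, -4, 0, 0], [0, 0, -2.3, 0, 0], [0, 0, 0, 0, 0]]]}}

```text
clock: 2.55
tool_pos: [0.5487, -0.1889, 0.0603]
orientation: [179.9, -0.4, -166.4]
force: [-0.1, -0.3, -0.7]
opening: 0.0001
gripper_force: 0.0
```

Call:
{"name": "step_arm", "arguments": {"moves": [[[0.3, 0, -0.6, 0, 0], [0.2, 0, -0.5, 0, 0], [0, 0, -0.2, 0, 0], [0, 0, -0.1, 0, 0]]]}}

```text
clock: 2.95
tool_pos: [0.5575, -0.1886, 0.0502]
orientation: [-180.0, 0.1, -166.4]
force: [0.7, 0.2, -0.7]
opening: 0.0003
gripper_force: 0.0
```

Call:
{"name": "step_arm", "arguments": {"moves": [[[0, 0, 0, 0, 0], [0, 0, 0, 0, 0]]]}}

```text
clock: 3.15
tool_pos: [0.5572, -0.1885, 0.05]
orientation: [-180.0, 0.0, -166.4]
force: [-0.3, 0.4, 0.7]
opening: -0.0001
gripper_force: 0.0
```

Call:
{"name": "step_arm", "arguments": {"moves": [[[-0.35, 0, -0.2, 0, 0], [0, 0, -0.2, 0, 0], [0, 0, -0.15, 0, 0], [0, 0, -0.1, 0, 0], [0, 0, 0, 0, 0]]]}}

```text
clock: 3.65
tool_pos: [0.5536, -0.1886, 0.0431]
orientation: [-180.0, -0.0, -166.4]
force: [-0.3, 0.2, 1.6]
opening: 0.0008
gripper_force: 1.0
```

Call:
{"name": "step_arm", "arguments": {"moves": [[[0, 0, -0.1, 0, 0], [0, 0, -0.05, 0, 0], [0, 0, -0.05, 0, 0], [0, 0, 0, 0, 0]]]}}

```text
clock: 4.05
tool_pos: [0.5536, -0.1886, 0.0409]
orientation: [-180.0, 0.0, -166.4]
force: [0.1, -0.1, 1.4]
opening: 0.0001
gripper_force: 0.9
```

Call:
{"name": "step_arm", "arguments": {"moves": [[[0, 0, -0.05, 0, 0], [0, 0, -0.05, 0, 0], [0, 0, 0, 0, 0]]]}}

```text
clock: 4.35
tool_pos: [0.5536, -0.1886, 0.0408]
orientation: [-180.0, 0.0, -166.4]
force: [-3.0, 1.9, 10.2]
opening: 0.0001
gripper_force: 4.8
```

Call:
{"name": "step_arm", "arguments": {"moves": [[[0, 0, -0.05, 0, 0], [0, 0, -0.02, 0, 0], [0, 0, 0, 0, 0]]]}}

```text
clock: 4.65
tool_pos: [0.5536, -0.1886, 0.0407]
orientation: [-180.0, 0.0, -166.3]
force: [-5.8, 1.8, 16.0]
opening: 0.0006
gripper_force: 7.7
```

Call:
{"name": "step_arm", "arguments": {"moves": [[[0, 0, 0.3, 0, 0], [0, 0, 2, 0, 0], [0, 0, 4.8, 0, 0], [0, 0, 4.8, 0, 0], [2, 0, 4.5, 0, 4], [1.5, 0, 2, 0, 8.7], [0, 0, 0, 0, 8.7]]]}}

```text
clock: 5.35
tool_pos: [0.5916, -0.1888, 0.2268]
orientation: [-179.9, 0.3, -166.3]
force: [0.3, -0.5, -0.4]
opening: 0.0189
gripper_force: 0.0
```

```bash
python3 lid.py .0405 w4.png
```

```text
[ 0.59159576 -0.18875527  0.22684943] [-179.8704506     0.34144475 -166.34343858] 0.0189264147973103
lid [308.  75.] (array([ 490.8, -222.8]), array([16.4, 65.2]), 13.6) plane [0.734  0.1948 0.0451]
lid [330. 163.] (array([ 554.7, -188.9]), array([47. , 48.4]), 13.6) plane [-0.178  -0.0858  0.0421]
lid [254. 467.] (array([ 887. , -193.2]), array([ 33.6, 403. ]), 13.8) plane [-0.9303 -0.2278  0.3386]
board (array([ 553.6, -188.7]), array([158.7, 123.4]), 13.5)
gold [310. 122.] 34 [ 0.5258 -0.213   0.041 ]
gold [351. 122.] 35 [ 0.5178 -0.1804  0.041 ]
gold [311. 200.] 36 [ 0.5888 -0.1979  0.041 ]
gold [349. 200.] 36 [ 0.581  -0.1653  0.041 ]
gold [379. 340.] 639 [ 0.7066 -0.1027  0.041 ]
gold [257. 345.] 361 [ 0.7398 -0.2152  0.041 ]
gold [344. 398.] 6446 [ 0.7792 -0.1183  0.041 ]
```

Run:
```python
from h import *
z=np.load('last_wrist.npz');P=cloud(z['d'],z['K'],z['e'],z['o'])
a=np.deg2rad(13.6);D=P[...,:2]-[.5545,-.189];x=D@[np.cos(a),np.sin(a)];y=D@[-np.sin(a),np.cos(a)]
for i in(-16,0,16):
    print([tuple(np.round([np.median(P[...,2][(abs(x-i/1e3)<.006)&(abs(y-j/1e3)<.006)])*1e3],1)) for j in(-16,0,16)])
```

```text
[(np.float64(41.1),), (np.float64(41.2),), (np.float64(41.2),)]
[(np.float64(308.8),), (np.float64(309.5),), (np.float64(315.9),)]
[(np.float64(329.9),), (np.float64(328.6),), (np.float64(330.7),)]
```

Run:
```python
from h import *
z=np.load('last_wrist.npz');P=cloud(z['d'],z['K'],z['e'],z['o']);P=P[(P[...,2]<.07)&(P[...,2]>.02)]
a=np.deg2rad(13.6);D=P[...,:2]-[.5545,-.189];x=D@[np.cos(a),np.sin(a)];y=D@[-np.sin(a),np.cos(a)]
for i in(-16,0,16):
    print([float(np.round(np.median(P[...,2][(abs(x-i/1e3)<.006)&(abs(y-j/1e3)<.006)])*1e3,1)) for j in(-16,0,16)])
```

```text
[41.1, 41.2, 41.2]
[41.2, 41.1, 41.1]
[41.1, 41.1, 41.2]
```

The lid is home and level, at z 41.1–41.2 mm over the whole plate. Next, the heatsink.

Call:
{"name": "step_arm", "arguments": {"moves": [[[-0.3, 4.4, 0, -0.09, 8.7], [-0.3, 4.4, 0, -0.09, 8.7], [-0.3, 4.4, 0, -0.09, 8.7], [-0.3, 4.4, 0, -0.09, 8.7], [-0.3, 4.4, 0, -0.09, 8.7], [-0.3, 4.4, 0, -0.09, 8.7], [-0.3, 4.4, 0, -0.09, 8.7], [-0.3, 3.8, 0, -0.04, 8.7], [0, 0, 0, 0, 8.7], [0, 0, 0, 0, 8.7]]]}}

```text
clock: 6.4
tool_pos: [0.5633, 0.1578, 0.2216]
orientation: [-179.9, -0.1, 155.4]
force: [-0.9, -0.2, -0.4]
opening: 0.0866
gripper_force: 0.0
```

```bash
cat > hs.py <<'E'
from h import *
import sys
o=ctrl.get_obs();print(o['tool_pos'],o['orientation'],o['opening'])
im,d,i=snap('wrist',sys.argv[1]);K,e,r=i['camera_matrix'],i['eye'],i['orientation']
P=cloud(d,K,e,r)
near=(abs(P[...,0]-.537)<.06)&(abs(P[...,1]-.172)<.06)
h,s,v=cv2.split(cv2.cvtColor(im,cv2.COLOR_BGR2HSV))
for lo,hi in((.023,.032),(.052,.066),(.023,.066)):
    m=(near&(P[...,2]>lo)&(P[...,2]<hi)&(s<60)).astype(np.uint8);m=cv2.morphologyEx(m,cv2.MORPH_OPEN,np.ones((3,3)))
    n,l,st,c=cv2.connectedComponentsWithStats(m)
    for k in range(1,n):
        if st[k,4]>80: print(lo,np.round(c[k]),st[k,4],rect(P[l==k]),np.median(P[l==k][:,2]))
E
python3 hs.py w5.png
```

```text
[0.56327357 0.15783456 0.22160252] [-1.79865174e+02 -1.12525454e-01  1.55357823e+02] 0.08657582041325666
0.023 [322. 159.] 1475 (array([538.8, 171.5]), array([45.3, 77.6]), 65.3) 0.027166556353520832
0.023 [330. 164.] 93 (array([534.7, 180.5]), array([ 1.8, 25.9]), 65.7) 0.02720830734025026
0.023 [303. 184.] 138 (array([540.3, 152. ]), array([ 1.9, 40.1]), 64.5) 0.02741856658367095
0.052 [294. 164.] 132 (array([519.8, 155.2]), array([ 1.5, 34. ]), 64.5) 0.060142574319687475
0.023 [322. 171.] 4791 (array([538.3, 171. ]), array([46.1, 77.7]), 64.7) 0.02875671172161065
```

View pics/w5.png

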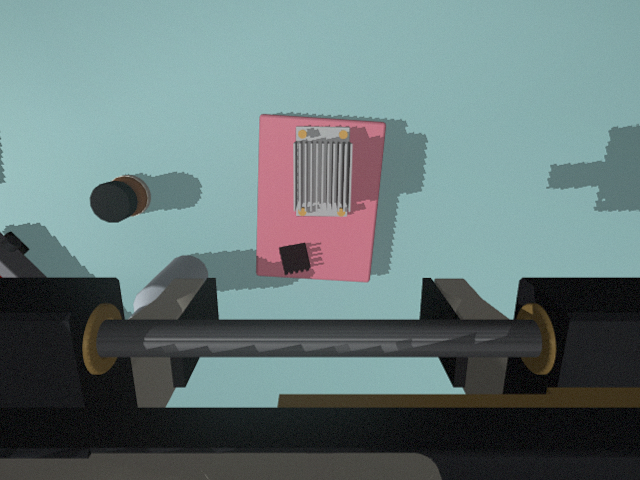

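The heatsink is seen whole around (322,171) px, with the small one at (295,258), clear of the fingers. Its centre is (0.5383,0.171) with x axis at -25°, so I descend around it.

Call:
{"name": "step_arm", "arguments": {"moves": [[[-1.3, 0.7, 0, 0, 8.7], [-1.2, 0.6, -2, 0, 8.7], [0, 0, -4, 0, 8.7], [0, 0, -4, 0, 8.7], [0, 0, -3.5, 0, 8.7], [0, 0, -1, 0, 8.7], [0, 0, 0, 0, 8.7], [0, 0, 0, 0, 8.7]]]}}

```text
clock: 7.25
tool_pos: [0.5404, 0.1705, 0.0799]
orientation: [179.9, 0.1, 155.2]
force: [0.3, 0.5, 0.7]
opening: 0.0871
gripper_force: 0.0
```

Call:
{"name": "step_arm", "arguments": {"moves": [[[-0.2, 0, -2, 0, 8.7], [0, 0, -1.5, 0, 8.7], [0, 0, -1, 0, 8.7], [0, 0, -0.3, 0, 8.7], [0, 0, 0, 0, 8.7], [0, 0, 0, 0, 8.7]]]}}

```text
clock: 7.85
tool_pos: [0.5382, 0.1708, 0.0313]
orientation: [179.9, 0.0, 155.2]
force: [-0.5, 0.2, 0.2]
opening: 0.0872
gripper_force: 0.0
```

Call:
{"name": "step_arm", "arguments": {"moves": [[[0, 0, 0, 0, 6], [0, 0, 0, 0, 5], [0, 0, 0, 0, 4], [0, 0, 0, 0, 3.5], [0, 0, 0, 0, 3.5], [0, 0, 0, 0, 3.5], [0, 0, 0, 0, 3.5]]]}}

```text
clock: 8.55
tool_pos: [0.5376, 0.1705, 0.0304]
orientation: [180.0, 0.0, 155.2]
force: [-0.2, 0.5, -0.7]
opening: 0.0455
gripper_force: 30.0
```

Call:
{"name": "step_arm", "arguments": {"moves": [[[0, 0, 1, 0, 3.5], [0, 0, 2, 0, 3.5], [0, 0, 3, 0, 3.5], [0, 0, 3, 0, 3.5], [0, 0, 3, 0, 3.5], [0, 0, 2.5, 0, 3.5], [0, 0, 1, 0, 3.5], [0, 0, 0, 0, 3.5]]]}}

```text
clock: 9.35
tool_pos: [0.538, 0.1708, 0.187]
orientation: [179.9, 0.1, 155.2]
force: [-1.1, 0.9, -1.2]
opening: 0.0462
gripper_force: 30.0
```

Call:
{"name": "step_arm", "arguments": {"moves": [[[0, -1.5, 0, 0.03, 3.5], [0, -3, 0, 0.07, 3.5], [0.2, -3.5, 0, 0.07, 3.5], [0.2, -3.5, 0, 0.07, 3.5], [0.2, -3.5, 0, 0.07, 3.5], [0.2, -3.5, 0, 0.07, 3.5], [0.2, -3.5, 0, 0.07, 3.5], [0.2, -3.5, 0, 0.07, 3.5], [0.2, -3.5, 0, 0.07, 3.5], [0.2, -3, 0, 0.05, 3.5]]]}}

```text
clock: 10.35
tool_pos: [0.5524, -0.1511, 0.1834]
orientation: [180.0, -0.2, -168.0]
force: [0.6, -0.1, -1.9]
opening: 0.0458
gripper_force: 30.0
```

Call:
{"name": "step_arm", "arguments": {"moves": [[[0, -2.5, 0, 0.03, 3.5], [0, -1.3, 0, 0, 3.5], [0, 0, 0, 0, 3.5], [0, 0, 0, 0, 3.5], [0, 0, 0, 0, 3.5]]]}}

```text
clock: 10.85
tool_pos: [0.5534, -0.1868, 0.1849]
orientation: [180.0, -0.0, -166.4]
force: [-0.3, 0.8, 0.2]
opening: 0.0457
gripper_force: 30.0
```

Call:
{"name": "step_arm", "arguments": {"moves": [[[0.1, -0.2, -2, 0, 3.5], [0, 0, -3, 0, 3.5], [0, 0, -2, 0, 3.5], [0, 0, -1, 0, 3.5], [0, 0, 0, 0, 3.5], [0, 0, 0, 0, 3.5]]]}}

```text
clock: 11.45
tool_pos: [0.5552, -0.1893, 0.1062]
orientation: [-180.0, 0.0, -166.3]
force: [-0.1, 0.0, -0.2]
opening: 0.0458
gripper_force: 30.0
```

Run:
```python
from h import *
o=ctrl.get_obs();print(o['tool_pos'],o['orientation'])
im,d,i=snap('wrist','w6.png');snap('scene','s6.png')
s=cv2.imread('pics/s6.png');cv2.imwrite('pics/s6c.png',cv2.resize(s[150:330,140:380],None,fx=2.5,fy=2.5,interpolation=cv2.INTER_CUBIC))
P=cloud(d,i['camera_matrix'],i['eye'],i['orientation']);z=o['tool_pos'][2]
for lo,hi in((-.012,.004),(.022,.036)):
    q=P[(abs(P[...,0]-.554)<.06)&(abs(P[...,1]+.189)<.045)&(P[...,2]>z+lo)&(P[...,2]<z+hi)]
    if len(q)>30: print(lo,len(q),rect(q),np.percentile(q[:,2],[5,50,95]))
```

```text
[ 0.555215   -0.18928041  0.1062219 ] [-1.79967904e+02  4.67934067e-02 -1.66327114e+02]
-0.012 6650 (array([ 557. , -197.6]), array([78.4, 60.4]), 12.6) [0.10176003 0.1029666  0.10796224]
0.022 7961 (array([ 555.7, -189.9]), array([55.1, 79.1]), 13.5) [0.12925007 0.13600931 0.13925877]
```

View pics/w6.png

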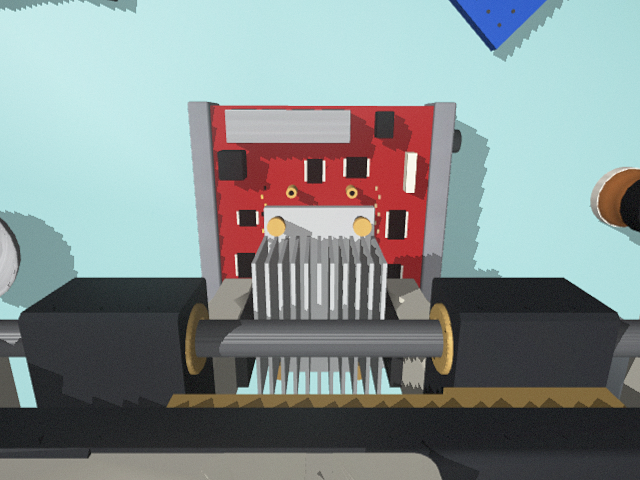

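View pics/s6c.png

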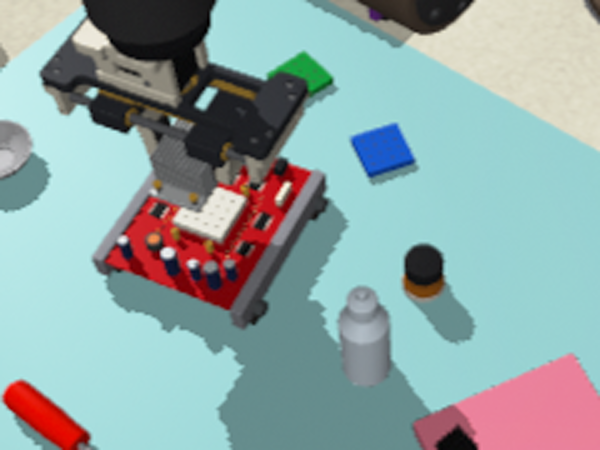

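The heatsink hangs level with its screws at (277,226) and (361,226), symmetric about the posts at (291,192) and (352,192). I'll compute the residual offset.

Run:
```python
from h import *
z=np.load('last_wrist.npz');im=z['im'];K,e,o=z['K'],z['e'],z['o'];P=cloud(z['d'],K,e,o)
h,s,v=cv2.split(cv2.cvtColor(im,cv2.COLOR_BGR2HSV))
m=((h>12)&(h<34)&(s>80)&(v>90)).astype(np.uint8);m[:170]=0;m[245:]=0;m[:,:255]=0;m[:,385:]=0
n,l,st,c=cv2.connectedComponentsWithStats(m);a=np.deg2rad(13.6);A=np.array([[np.cos(a),np.sin(a)],[-np.sin(a),np.cos(a)]])
for k in range(1,n):
    if st[k,4]>30:
        zz=np.median(P[l==k][:,2]);Z=zz if zz>.08 else .041
        w=ray(c[k],Z,K,e,o);print(c[k],st[k,4],zz,w, 'in frame',A@(w[:2]-[.5537,-.189])*1e3)
```

```text
[291.19587629 191.08247423] 97 0.04125777100288244 [ 0.52540265 -0.21310847  0.041     ] in frame [-33.17283736 -16.77859573]
[350.89215686 191.16666667] 102 0.04122885358726601 [ 0.51756755 -0.18058128  0.041     ] in frame [-33.13974087  16.6789259 ]
[275.83272727 226.24727273] 275 0.11186724070500118 [ 0.52712552 -0.21405808  0.11186724] in frame [-31.72156628 -18.10669898]
[361.83629893 226.15658363] 281 0.11175236368166647 [ 0.51916082 -0.18123883  0.11175236] in frame [-31.74575677  15.66517211]
```

Call:
{"name": "step_arm", "arguments": {"moves": [[[-0.15, 0.1, -1, 0, 3.5], [0, 0, -1.2, 0, 3.5], [0, 0, -1, 0, 3.5], [0, 0, -0.6, 0, 3.5], [0, 0, -0.3, 0, 3.5], [0, 0, 0, 0, 3.5], [0, 0, 0, 0, 3.5], [0, 0, 0, 0, 3.5]]]}}

```text
clock: 12.35
tool_pos: [0.5534, -0.1886, 0.0647]
orientation: [-180.0, 0.0, -166.4]
force: [-0.3, 0.4, -0.7]
opening: 0.0459
gripper_force: 30.0
```

Call:
{"name": "step_arm", "arguments": {"moves": [[[0, 0, -0.2, 0, 3.5], [0, 0, -0.15, 0, 3.5], [0, 0, 0, 0, 3.5], [0, 0, 0, 0, 3.5], [0, 0, 0, 0, 3.5], [0, 0, 0, 0, 3.5]]]}}

```text
clock: 12.95
tool_pos: [0.553, -0.1886, 0.0609]
orientation: [-180.0, 0.0, -166.4]
force: [0.6, -0.6, -2.0]
opening: 0.0457
gripper_force: 30.0
```

Run:
```python
from h import *
o=ctrl.get_obs();print(o['tool_pos'],o['orientation'],o['force'])
im,d,i=snap('wrist','w7.png');K,e,r=i['camera_matrix'],i['eye'],i['orientation'];P=cloud(d,K,e,r)
h,s,v=cv2.split(cv2.cvtColor(im,cv2.COLOR_BGR2HSV))
m=((h>12)&(h<34)&(s>80)&(v>90)&(abs(P[...,0]-.52)<.03)&(abs(P[...,1]+.197)<.04)&(P[...,2]<.1)).astype(np.uint8)
n,l,st,c=cv2.connectedComponentsWithStats(m);a=np.deg2rad(13.6);A=np.array([[np.cos(a),np.sin(a)],[-np.sin(a),np.cos(a)]])
for k in range(1,n):
    if st[k,4]>30:
        zz=np.median(P[l==k][:,2]);w=ray(c[k],zz,K,e,r);print(c[k],zz,'in frame',A@(w[:2]-[.5537,-.189])*1e3)
```

```text
[ 0.55304936 -0.18857238  0.06091122] [-1.79999928e+02  2.33373985e-03 -1.66377036e+02] [ 0.60459553 -0.55062243 -1.95147709]
[275.88104089 226.27881041] 0.06656750343343015 in frame [-33.65069505 -16.8715387 ]
[361.88172043 226.09677419] 0.06645098429753427 in frame [-33.67798537  16.90554008]
```

```bash
python3 -c "
from plant import close_job;print(close_job())"
```

```text
the job is handed in; nothing more can be done
None
```

The job is handed in, but no verdict came back: the lid is pressed home and level, and the heatsink is held level about 10 mm above it, with its two visible screws measured within 1 mm of the frame's post positions.

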